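# Draw the pull shim from under the spacer stack and lock the frame again

### The job

Lower the spacer stack in the guide frame by one shim: pull the locking plunger up by its knob, then drag the bottom shim straight out by its upturned lug until its square body is completely clear of the frame's gate bar and plunger, so that the spacers come down flat on the frame's floor. Leave the shim lying the right way up in front of the outlet, and press the plunger fully home again. Leave the small things lying around the frame where they are.

Things in the scene. Friction and masses are not known exactly. Their poses are not given: they have to be found in the camera images.
- frame: grey painted guide frame fixed to the bench, place and yaw vary. Origin: base underside on the stack's vertical axis; its -y is 'out', z up. Base plate 98 mm in x, y +55 to -175, 10 mm thick; its outlet end is the apron the shim slides on. Stack shaft 74 x 74 mm, open on top; side walls at x +-37 to +-43 mm, y +43 to -51, up to z 63 mm; two-strip back wall. Tall crate far left of it.
- gate_bar (a point): middle of the gate bar's top. The bar spans the side walls over the outlet: frame y -37 to -51 mm, z 29 to 63 mm, x +-43 mm. The opening under it is 19 mm high over the floor: the lowest 14 mm piece passes, those above are held back. Axes as the frame's.
- stack_seat (a point): point on the frame's floor (10 mm above the bench) on the stack axis: the bottom spacer's underside centre comes here when the stack has dropped. Axes as the frame's.
- plunger (a joint): vertical locking plunger through the gate bar, at frame x +26, y -44 mm. 0 = home: its 10 mm pin stands in front of a shoulder of the shim's body and blocks it. Grows as it is pulled up (m), stop at 0.030; over 18 mm up, a 14 mm plate passes below it. Some 4 N of friction hold it wherever it is left.
- plunger_knob (a point): point in the plunger's black round knob, on its axis, moving with it: knob 28 mm in diameter, from 16 mm below (there narrowing to 18 mm) to 10 mm above this point. 100 mm above the bench when home, 37 mm above the gate bar.
- pull_shim: loose steel shim under the stack, 0.35 kg. Origin: underside centre of its square body, 70 x 70 x 14 mm; axes as the frame's at the start. From the body a tongue 32 mm wide, 14 mm thick runs to -y, ending in the lug. It must go 85 mm out (frame -y) for the body's rear edge to pass the plunger pin; 95 to 120 mm is good, up to there it stays level on the apron. Needs about 10 N or less.
- pull_lug (a point): middle of the upright inner face (towards the stack, shim y -130 mm) of the upturned lug at the tongue's end, 16 mm above the tongue's top, 40 mm above the bench. The lug is 90 mm wide, rises 32 mm above the tongue and slopes down outwards to y -172 like a wedge: drag it from behind. 79 mm of free room to the gate bar at the start.
- spacer_1: loose square steel spacer plate 70 x 70 x 14 mm with a 26 mm hole, 0.25 kg, no tongue; number 1 from below of the three on top of the shim. Origin: centre of its underside. It drops 14 mm when the shim is gone.
- spacer_2: loose square steel spacer plate 70 x 70 x 14 mm with a 26 mm hole, 0.25 kg, no tongue; number 2 from below of the three on top of the shim. Origin: centre of its underside. It drops 14 mm when the shim is gone.
- spacer_3: loose square steel spacer plate 70 x 70 x 14 mm with a 26 mm hole, 0.25 kg, no tongue; number 3 from below of the three on top of the shim. Origin: centre of its underside. It drops 14 mm when the shim is gone.
- paste_tin: round tin with a green lid, 63 mm diameter, 31 mm tall, bystander near the frame; origin underside centre. Must not be moved.
- spanner_17: combination spanner, 34 x 212 x 8 mm, long axis y, bystander; origin underside centre. Must not be moved.
- lap_knob: turned wooden knob, 58 mm diameter, 50 mm tall, bystander; origin underside centre. Must not be moved.
- hex_nipple: brass hex nipple, 31 x 59 x 27 mm, lying, bystander; origin underside centre. Must not be moved.
Not all that is in view belongs to the job. What is shaped like the spacer_3 but blue is not meant.

How it is judged:
By the outcome, as a careful person would: the job done as asked, in the order asked, and still so for the second after the job is handed in, with the robot touching nothing.
It also fails if it takes over 58 s, if anything falls off the work surface, if the arm or the gripper's body presses on something with over 40 N, if the wrist force passes 120 N, or if a joint passes its speed limit or range.

### The arm

A 6-joint arm with a two-finger parallel gripper is mounted at the origin on a cart in front of the work surface, level with it; the furniture and walls round the work are solid. World frame = base frame: x ahead of the robot, y to its left, z up, the work surface at z = 0. Lengths are in m, angles in rad, forces in N, time in s.
With the tool pointing down it reaches from about 0.35 to 0.875 m from the base axis. Payload 4.2 kg.
Tool frame: the origin (TCP) lies between the finger pads; the fingertips stand manip.tip_reach ahead of it and the grasp point (between the pads) lies 2 mm behind it (manip.tip_reach is the distance from the TCP to the fingertips, in m); z points along the fingers, y is the line along which they close (so a half turn about z gives the same grasp; the last joint's range is limited). The gripper opens to 87 mm and grips with 3 to 60 N. Pads are 19 mm wide; open, the fingers measure 117 mm over their backs; the gripper's body (75 mm by 190 mm) begins 51 mm behind the grasp point.
Start: joints at [-0.856, 0.385, 0.008, 0, -1.194, -0.259], TCP at [0.275, -0.561, 0.24] pointing down, gripper open.
Joint ranges: [-3.14, 3.14], [-1.21, 2.06], [-1.07, 1.41], [-3.16, 2.05], [-2.99, -0.16], [-3.1, 3.1]. Speed limits (rad/s): [2.79, 2.79, 3.14, 3.14, 3.14, 3.14].

### API

Orientations are given as a unit quaternion [x, y, z, w].
In Python, from rig import manip, planner, observe, viewer, job gives the robot as it stands. The module is installed in compiled form; this text tells all that it offers. Calls block until the motion is done:
- manip.move_ptp(position, orientation): joint-space move of the TCP to a pose.
- manip.servo_line(position, attitude=None, max_speed=0.15): straight line of the TCP; attitude=None keeps the orientation; max_speed is the mean speed in m/s.
- manip.move_j(angles): joint-space move.
- manip.move_gripper(opening, strength=None): finger opening in m; strength is the grip in N (None keeps the last); returns when the fingers have stopped.
- manip.wait(seconds).
- planner.inverse_kinematics(position, orientation): joint angles nearest the present ones, or None.
- observe(): the state.
- viewer.snapshot(name): name is "side" or "top" or "wrist"; returns the picture (400x640x3 uint8, blue, green, red); there is no depth.
- viewer.camera_model(name): a dict with "K" (3x3 intrinsics, pixels), "k1" (the pictures are not rectified: a ray, as slopes to the right and down, at radius r is drawn at 1 + k1 r^2 times it, then the intrinsics apply), "rvec" (rotation vector, rad) and "tvec" (3), from world to camera coordinates, as OpenCV has them; the wrist camera has in their place "hand_eye" (4x4, takes a point from camera to tool coordinates, whose origin is the TCP and whose axes are the flange's). Camera axes: x right, y down, z forward; pixel columns grow to the right and rows downward; lengths in m; the calibration is good to about 2 mm. A picture is of the moment at which its call begins: read the wrist's pose just before it. camera_model takes no time and is no camera call.
A pose or a line that the arm cannot do raises manip.PlanningError and nothing moves.
- job.sign_off(): hands the job in; it is judged then, once.
The state is a dict: "time": time; "joints": joint angles; "dq": joint speeds; "effort": joint torques, N m; "tcp_pos": TCP position; "eef_rot": TCP orientation; "wrist_force": force on the tool from outside, world axes, zero at the start; "moment": the same for the moment, N m; "finger_gap": finger opening in m; "grasp_force": force on a finger pad.
Only numpy, scipy, OpenCV 4.12 (cv2) and the standard library are available. Lean on these libraries where they do the work, as an engineer would, in place of code of your own. Each camera call takes 0.05 s, during which the arm holds its last target. There are 200 camera calls.

## Working session

There is one attempt and no reset: what is moved stays moved. The work goes in short steps, each a Python script; the robot and the scene stay as the last script left them, time stands still between calls to the robot, and variables do not carry over. Pictures are saved under pics/ and viewed, at most 10 in all, crops included, and the job is handed in when it is done.

```bash
mkdir -p pics
python3 - <<'E'
from rig import manip, planner, observe, viewer, job
import cv2,numpy as np
np.set_printoptions(precision=4,suppress=True)
for n in ("top","side"):
    cv2.imwrite(f"pics/{n}0.png",viewer.snapshot(n)); m=viewer.camera_model(n); print(n,m["K"],m["k1"],m["rvec"],m["tvec"])
print(viewer.camera_model("wrist"),manip.tip_reach)
print(observe())
E
```

```text
top [[478.914    0.     329.4521]
 [  0.     478.914  196.0647]
 [  0.       0.       1.    ]] -0.0885737027704478 [ 2.1968 -2.1359  0.1774] [-0.1072  0.6037  0.9976]
side [[506.072    0.     320.7636]
 [  0.     506.072  206.9285]
 [  0.       0.       1.    ]] -0.1191303235969394 [ 2.0312 -0.1893  0.0857] [-0.6014  0.1189  1.1298]
{'K': array([[320.1828,   0.    , 315.3856],
       [  0.    , 320.1828, 194.312 ],
       [  0.    ,   0.    ,   1.    ]]), 'k1': -0.027724594400654567, 'hand_eye': array([[ 0.0001, -0.9662, -0.2579,  0.0702],
       [ 1.    ,  0.0003, -0.001 , -0.0001],
       [ 0.0011, -0.2579,  0.9662, -0.1449],
       [ 0.    ,  0.    ,  0.    ,  1.    ]])} 0.017
{'time': 0.1, 'joints': array([-0.8564,  0.3855,  0.0068, -0.0004, -1.194 , -0.2586]), 'dq': array([-0.0007, -0.0024,  0.0042,  0.0011,  0.0014, -0.    ]), 'effort': array([ -0.0003, -39.1691,  18.7935,   4.2319,   0.0135,  -0.0001]), 'tcp_pos': array([ 0.2749, -0.5607,  0.2385]), 'eef_rot': array([-0.2259,  0.9742,  0.001 , -0.0003]), 'wrist_force': array([ 0.2113, -0.4458,  0.2346]), 'moment': array([-0.061 ,  0.0108,  0.0181]), 'grasp_force': 0.0, 'finger_gap': 0.08706200976846498}
```

View pics/top0.png

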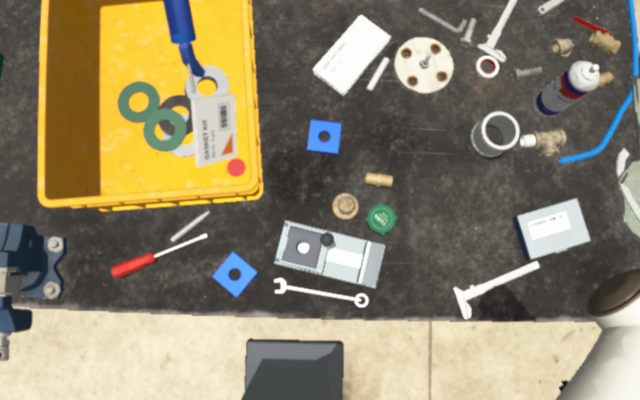

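View pics/side0.png

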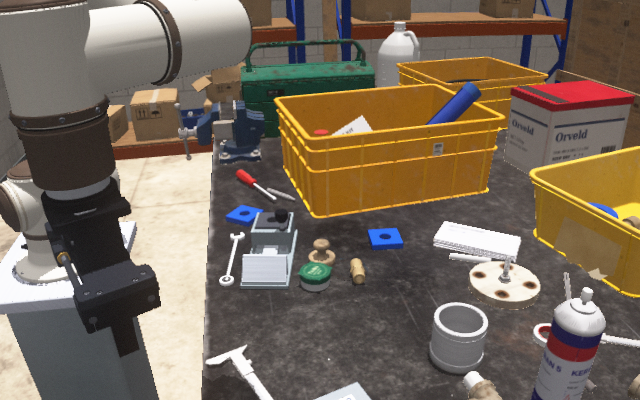

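The top view shows the frame at about (330,253), with the outlet to the right, the black knob at (327,240), and the lug wedge at about (370,265). In the side view the knob is at (282,216) and the wedge at (265,270).

Possible mix-ups are the wooden lap_knob at top (345,206), the green tin at (381,219), and the blue plates at (324,137) and (235,274). I choose the black knob and the steel wedge on the frame. Next I'll check that in a close crop.

```bash
cat > h.py <<'E'
import cv2,numpy as np
from rig import manip, planner, observe, viewer, job
from scipy.spatial.transform import Rotation as R
np.set_printoptions(precision=4,suppress=True)
def cam(n,pose=None):
    m=viewer.camera_model(n)
    if n=="wrist":
        T=np.eye(4);T[:3,:3]=R.from_quat(pose[1]).as_matrix();T[:3,3]=pose[0]
        T=T@m["hand_eye"]; Rcw=T[:3,:3]; c=T[:3,3]
    else:
        Rwc=cv2.Rodrigues(np.array(m["rvec"],float))[0]; Rcw=Rwc.T; c=-Rcw@np.array(m["tvec"]).ravel()
    return np.array(m["K"]),m["k1"],Rcw,c
def ray(C,px):
    K,k1,Rcw,c=C
    p=cv2.undistortPoints(np.array([[px]],float),K,np.array([k1,0,0,0,0.]))[0,0]
    d=Rcw@np.array([p[0],p[1],1]); return c,d/np.linalg.norm(d)
def on_z(C,px,z):
    c,d=ray(C,px); return c+d*(z-c[2])/d[2]
def proj(C,P):
    K,k1,Rcw,c=C
    return cv2.projectPoints(np.atleast_2d(np.array(P,float)),cv2.Rodrigues(Rcw.T)[0],-Rcw.T@c,K,np.array([k1,0,0,0,0.]))[0][:,0]
def cross(rays):
    A=np.zeros((3,3));b=np.zeros(3)
    for c,d in rays:
        M=np.eye(3)-np.outer(d,d);A+=M;b+=M@c
    return np.linalg.solve(A,b)
E
python3 - <<'E'
from h import *
t=cam("top");s=cam("side")
print("cams",t[3],s[3])
print("knob 2view",cross([ray(t,(327,240)),ray(s,(282,216))]))
print("knob z.1",on_z(t,(327,240),.105), on_z(s,(282,216),.1))
a=cv2.imread("pics/top0.png")[190:320,260:400];b=cv2.imread("pics/side0.png")[195:300,200:360]
a=cv2.resize(a,(780,724//1*1),interpolation=cv2.INTER_CUBIC)[:, :]
a=cv2.resize(a,(440,409));b=cv2.resize(b,(350,230),interpolation=cv2.INTER_CUBIC)
o=np.zeros((409,790,3),np.uint8);o[:,:440]=a;o[:230,440:]=b
cv2.imwrite("pics/crop1.png",o)
E
```

```text
cams [ 0.4683 -0.0605  1.0716] [ 0.4419 -1.0459  0.6027]
knob 2view [ 0.5112 -0.086   0.0983]
knob z.1 [ 0.5086 -0.0857  0.105 ] [ 0.5133 -0.0891  0.1   ]
```

View pics/crop1.png

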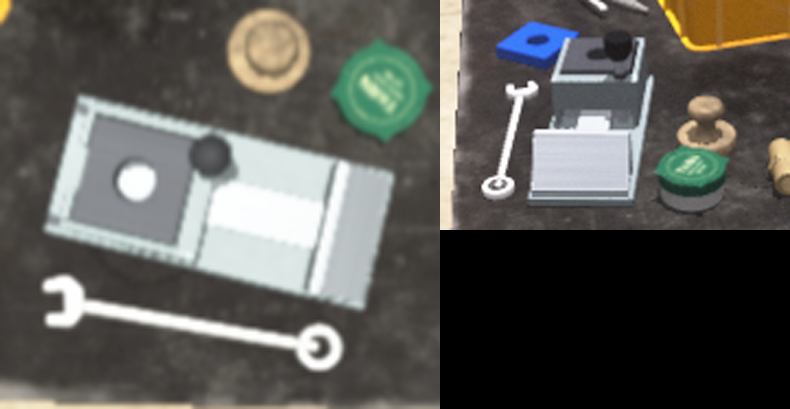

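The crop confirms it. The black knob is on the gate bar, the grey wedge lug is at the outlet end, and the grey top spacer is in the shaft, with the blue plates lying elsewhere. The two views put the knob at z = 0.098, where 0.100 is expected. Now a wrist view from above.

```bash
cat >> h.py <<'E'
def tq(psi,flip=0):
    fx=np.array([np.cos(psi),np.sin(psi),0]);fy=np.array([-np.sin(psi),np.cos(psi),0]);s=-1 if flip else 1
    return R.from_matrix(np.c_[s*fy,s*fx,[0,0,-1]]).as_quat()
E
python3 - <<'E'
from h import *
psi=np.deg2rad(-13.5)
out=np.array([np.sin(psi),-np.cos(psi),0])
kn=np.array([.511,-.087,0]); f0=kn-R.from_euler('z',psi).apply([.026,-.044,0])
print("f0",f0)
for fl in (0,1):
    for p in (f0+[0,0,.3],kn+[0,0,.1],f0+out*.24+[0,0,.05]): print(fl,planner.inverse_kinematics(p,tq(psi,fl)))
fl=0 if planner.inverse_kinematics(f0+out*.06+[0,0,.24],tq(psi,0)) is not None and abs(planner.inverse_kinematics(f0+out*.06+[0,0,.24],tq(psi,0))[5])<2.6 else 1
manip.move_ptp(f0+out*.06+[0,0,.24],tq(psi,fl)); manip.wait(.3)
o=observe(); im=viewer.snapshot("wrist"); cv2.imwrite("pics/w1.png",im)
np.savez("w1.npz",p=o["tcp_pos"],q=o["eef_rot"]); print(fl,o["time"],o["joints"],o["tcp_pos"])
E
```

```text
f0 [ 0.496  -0.0381  0.    ]
0 [ 0.2503  0.1249 -0.1925  0.     -1.2534  2.6557]
0 [ 0.1448  0.3565 -0.4366  0.     -0.7778  2.7612]
0 None
1 [ 0.2503  0.1249 -0.1925  0.     -1.2534 -0.4859]
1 [ 0.1448  0.3565 -0.4366  0.     -0.7778 -0.3804]
1 [-0.2387  0.4293 -0.4876  0.     -0.6539  0.0031]
1 2.2417 [ 0.1326  0.1564 -0.3088  0.     -1.1058 -0.3692] [ 0.4819 -0.0969  0.2399]
```

View pics/w1.png

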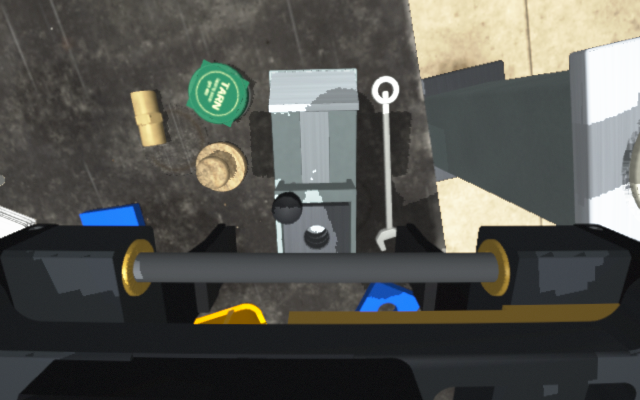

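The wrist view shows the out direction pointing up in the image. The knob is at about (287,207), the lug crest line at about row 107 from column 272 to 357, and the spacer hole at (316,236). I'll refine with a zoom.

Run:
```python
from h import *
im=cv2.imread("pics/w1.png")
c=im[60:255,250:380]; cv2.imwrite("pics/w1c.png",cv2.resize(c,None,fx=3,fy=3,interpolation=cv2.INTER_CUBIC))
```

```text
(no output)
```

View pics/w1c.png

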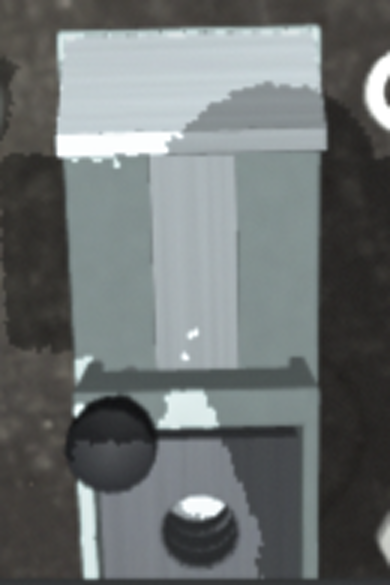

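Pixels in the full image:
- Lug inner top edge: (269,112.3) to (359,110), at z = 0.056.
- Tongue midline: (314.7,111.7) to (315.7,182.7), at z = 0.024.
- Knob circle: centre (287.3,208), radius about 15 px.

Run:
```python
from h import *
d=np.load("w1.npz"); C=cam("wrist",(d["p"],d["q"]))
g=lambda x,y:(x/3+250,y/3+60)
L=on_z(C,g(57,157),.056);Rr=on_z(C,g(327,150),.056)
print("lug",L,Rr,np.linalg.norm(L-Rr),"mid",(L+Rr)/2,"xyaw",np.rad2deg(np.arctan2(*(L-Rr)[1::-1])))
for n,a,b,z in(("tongueL",(150,155),(156,368),.024),("tongueR",(238,155),(238,368),.024),("wallR",(321,400),(321,570),.063),("spedge(right base)",(322,160),(318,368),.010),("gateout",(75,392),(318,386),.063)):
    A=on_z(C,g(*a),z);B=on_z(C,g(*b),z);v=B-A;print(n,A,B,np.rad2deg(np.arctan2(v[1],v[0])),np.linalg.norm(v))
print("knob",on_z(C,g(112,444),.1), cross([ray(C,g(112,444)),ray(cam("top"),(327,240)),ray(cam("side"),(282,216))]))
```

```text
lug [ 0.5114 -0.1734  0.056 ] [ 0.4237 -0.1546  0.056 ] 0.08969395141750264 mid [ 0.4676 -0.164   0.056 ] xyaw -12.111092600318045
tongueL [ 0.4827 -0.1669  0.024 ] [ 0.5001 -0.0892  0.024 ] 77.42716434446965 0.0795786825563939
tongueR [ 0.4516 -0.1594  0.024 ] [ 0.4694 -0.0818  0.024 ] 77.07156113968355 0.07956841769401204
wallR [ 0.4435 -0.0731  0.063 ] [ 0.4564 -0.0103  0.063 ] 78.39898544698859 0.06401605867152099
spedge(right base) [ 0.4205 -0.1499  0.01  ] [ 0.4384 -0.0711  0.01  ] 77.18652184402099 0.08084657922439391
gateout [ 0.5257 -0.0958  0.063 ] [ 0.4435 -0.0782  0.063 ] 167.91243656718586 0.08398528875509344
knob [ 0.512 -0.085  0.1  ] [ 0.5116 -0.0854  0.0984]
```

The measurements agree: lug width is 89.7 mm, the knob-to-lug offset in frame axes is (26.3, 86.7) mm where (26, 86) is expected, and the yaw is −12.5°. Now pulling the plunger.

```bash
cat >> h.py <<'E'
psi=np.deg2rad(-12.5); Q=tq(psi,1)
knob=np.array([.512,-.0852,0]); fx=np.array([np.cos(psi),np.sin(psi),0]); out=np.array([np.sin(psi),-np.cos(psi),0])
lug=np.array([.4675,-.1640,0])
def st(m=""):
    o=observe(); print(m,"t%.2f"%o["time"],o["tcp_pos"],"F",o["wrist_force"],"gap%.4f gf%.1f"%(o["finger_gap"],o["grasp_force"])); return o
def at(p,z): return np.array([p[0],p[1],z])
E
python3 - <<'E'
from h import *
manip.move_gripper(.06)
manip.move_ptp(at(knob,.17),Q)
manip.servo_line(at(knob,.098),max_speed=.1);st("down")
manip.move_gripper(.0,40);st("grip")
manip.servo_line(at(knob,.098+.0275),max_speed=.04);st("up")
manip.wait(.2);st()
manip.move_gripper(.06);st("open")
manip.servo_line(at(knob,.2),max_speed=.15);st("clear")
o=observe();im=viewer.snapshot("wrist");s=viewer.snapshot("side")
c1=im[60:260,200:420];c2=s[190:300,200:340]
o2=np.zeros((400,800,3),np.uint8);o2[:400,:440]=cv2.resize(c1,(440,400));o2[:283,440:]=cv2.resize(c2,(360,283))
cv2.imwrite("pics/up.png",o2)
E
```

```text
down t4.34 [ 0.5127 -0.0852  0.0989] F [0.1201 0.5746 0.5712] gap0.0607 gf0.0
grip t5.03 [ 0.512  -0.0852  0.0981] F [1.2681 0.1464 0.7429] gap0.0259 gf40.0
up t5.87 [ 0.5121 -0.0852  0.1263] F [-1.1014  1.1425  2.6442] gap0.0261 gf40.0
 t6.07 [ 0.5121 -0.0852  0.126 ] F [-1.474   0.4491  3.0032] gap0.0256 gf40.0
open t6.92 [ 0.512  -0.0852  0.1255] F [-0.2863  1.0765  0.1538] gap0.0600 gf0.0
clear t7.58 [ 0.5113 -0.0851  0.1993] F [ 0.1705  0.0537 -0.4936] gap0.0600 gf0.0
```

View pics/up.png

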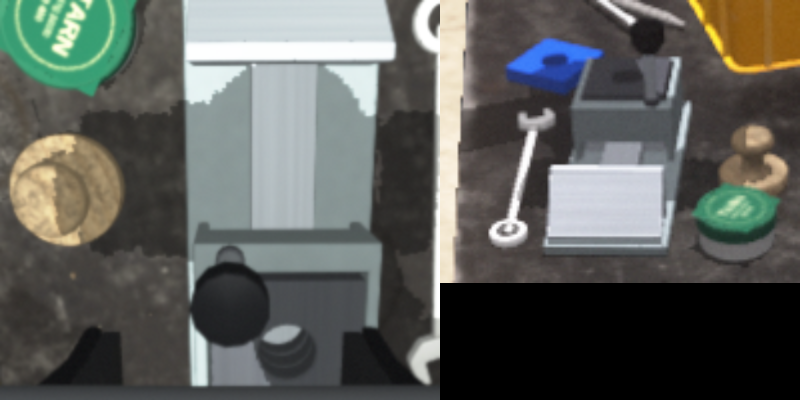

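The side and wrist views show the knob risen, with its rod visible below it. The triangulation check runs in the next script. Then I'll drag the lug from behind with both fingers astride the centreline.

Run:
```python
from h import *
c,d=ray(cam("side"),(280.9,204.4)); t=np.dot(knob[:2]-c[:2],d[:2])/np.dot(d[:2],d[:2]); print("knob z",(c+t*d))
if (c+t*d)[2]<.118: raise SystemExit("low")
manip.move_gripper(.04)
s=lug-out*.024
manip.move_ptp(at(s,.2),Q)
manip.servo_line(at(s,.047),max_speed=.12);st("in")
for k in (-.005,.02,.05,.08,.098):
    manip.servo_line(at(lug+out*k,.047),max_speed=.06);o=st(k);print("along",o["wrist_force"]@out)
manip.wait(.2);st()
b=lug+out*.080
manip.servo_line(at(b,.047),max_speed=.08)
manip.servo_line(at(b,.2),max_speed=.15)
manip.move_ptp(at(lug+out*.0,.25),Q);manip.wait(.2)
o=st();im=viewer.snapshot("wrist");s=viewer.snapshot("side");cv2.imwrite("pics/w2.png",im);cv2.imwrite("pics/s2.png",s);np.savez("w2.npz",p=o["tcp_pos"],q=o["eef_rot"])
o2=np.zeros((600,760,3),np.uint8);a=im[0:300,240:400];o2[:,:320]=cv2.resize(a,(320,600));c2=s[190:320,200:340];o2[:408,320:]=cv2.resize(c2,(440,408),interpolation=cv2.INTER_CUBIC)
cv2.imwrite("pics/out.png",o2)
```

```text
knob z [ 0.5128 -0.0853  0.1259]
in t10.15 [ 0.4733 -0.1405  0.0476] F [ 0.0587 -0.2881 -0.4071] gap0.0398 gf0.0
-0.005 t10.62 [ 0.4694 -0.1591  0.0476] F [0.8729 5.2864 0.5116] gap0.0401 gf2.6
along -5.350015765016399
0.02 t11.18 [ 0.4647 -0.183   0.0476] F [1.9932 8.3799 0.6906] gap0.0397 gf4.4
along -8.61269176032179
0.05 t11.83 [ 0.4575 -0.2132  0.0476] F [1.7852 2.708  1.4661] gap0.0402 gf1.2
along -3.030154365100389
0.08 t12.48 [ 0.4496 -0.2424  0.0468] F [ 0.7892 -0.278   0.1449] gap0.0399 gf0.0
along 0.10056924685536087
0.098 t12.93 [ 0.4462 -0.2602  0.047 ] F [ 0.0162 -0.0846 -0.4478] gap0.0400 gf0.0
along 0.07906917828187669
 t13.13 [ 0.4463 -0.2597  0.0471] F [-0.3506  0.0482 -0.8669] gap0.0401 gf0.0
 t15.34 [ 0.4667 -0.1646  0.2487] F [ 0.224  -0.1282 -0.3157] gap0.0398 gf0.0
```

View pics/out.png

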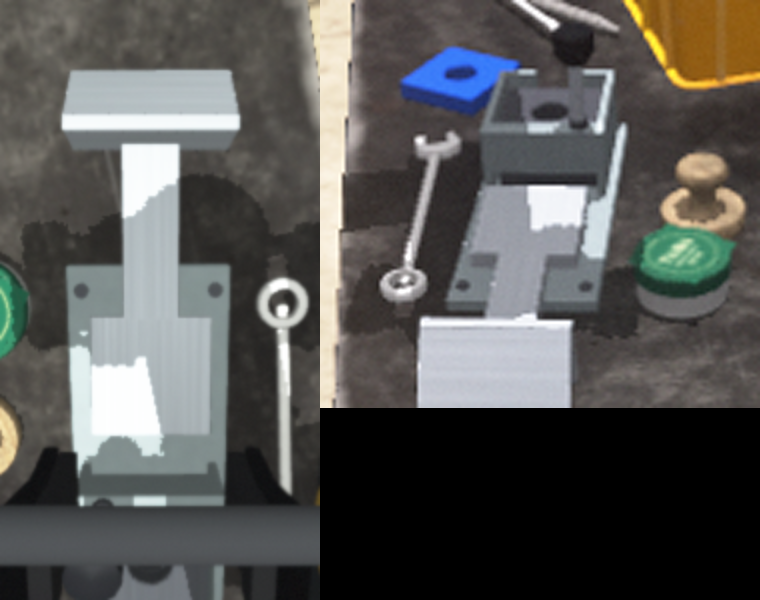

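The shim lies on the apron. The body's rear edge is at wrist row ≈217, clear of the gate bar, and the spacers are down in the shaft. Now measuring how far the shim travelled.

Run:
```python
from h import *
d=np.load("w2.npz"); C=cam("wrist",(d["p"],d["q"]))
g=lambda x,y:(x/2+240,y/2)
Ri=R.from_euler('z',-psi); f0=lug+0*out-out*.130
def F(p,z): return 1000*Ri.apply(on_z(C,g(*p),z)-f0)
for n,p,z in(("crestL",(62,130),.056),("crestR",(240,132),.056),("rearL",(92,435),.024),("rearR",(209,434),.024),("shL",(92,318),.024),("shR",(210,318),.024),("baseL",(67,266),.01),("baseR",(230,265),.01)): print(n,F(p,z))
```

```text
crestL [  43.0147 -243.8244   56.    ]
crestR [ -45.1244 -242.8077   56.    ]
rearL [ 35.0215 -73.658   24.    ]
rearR [-36.2457 -74.1571  24.    ]
shL [  33.2508 -145.302    24.    ]
shR [ -35.2614 -145.1941   24.    ]
baseL [  48.5399 -174.1218   10.    ]
baseR [ -47.73   -174.5668   10.    ]
```

By three features the shim is 109–113 mm out, which is inside the good range, with yaw below 1°. Now pressing the plunger home.

Run:
```python
from h import *
manip.move_ptp(at(knob,.21),Q)
manip.move_gripper(.0,20)
manip.servo_line(at(knob,.160),max_speed=.1);st("above")
z=.155
while z>.118:
    manip.servo_line(at(knob,z),max_speed=.03);o=observe();f=o["wrist_force"][2];print("%.4f %.4f %.1f"%(z,o["tcp_pos"][2],f))
    if f>20: break
    z-=.004 if z>.132 else .001
manip.servo_line(at(knob,.21),max_speed=.1)
b=lug-out*.03
manip.move_ptp(at(b,.25),Q);manip.wait(.2)
o=st();im=viewer.snapshot("wrist");s=viewer.snapshot("side");t=viewer.snapshot("top")
o2=np.zeros((600,800,3),np.uint8);a=im[0:300,200:400];o2[:,:400]=cv2.resize(a,(400,600));o2[:343,400:]=cv2.resize(s[185:305,200:340],(400,343),interpolation=cv2.INTER_CUBIC);o2[343:600,400:]=cv2.resize(t[185:313,260:460],(400,257))
cv2.imwrite("pics/home.png",o2);cv2.imwrite("pics/s3.png",s)
```

```text
above t17.51 [ 0.5125 -0.0852  0.1604] F [ 0.4888 -0.4665 -0.4355] gap0.0004 gf0.0
0.1550 0.1556 0.8
0.1510 0.1512 1.4
0.1470 0.1467 2.4
0.1430 0.1425 0.7
0.1390 0.1384 1.1
0.1350 0.1345 0.8
0.1310 0.1305 0.0
0.1300 0.1299 1.1
0.1290 0.1290 2.4
0.1280 0.1280 2.5
0.1270 0.1274 5.8
0.1260 0.1273 9.7
0.1250 0.1272 15.5
0.1240 0.1270 19.7
0.1230 0.1270 25.0
 t23.14 [ 0.4739 -0.1342  0.2488] F [-0.3818  0.8964 -0.0164] gap0.0005 gf0.0
```

View pics/home.png

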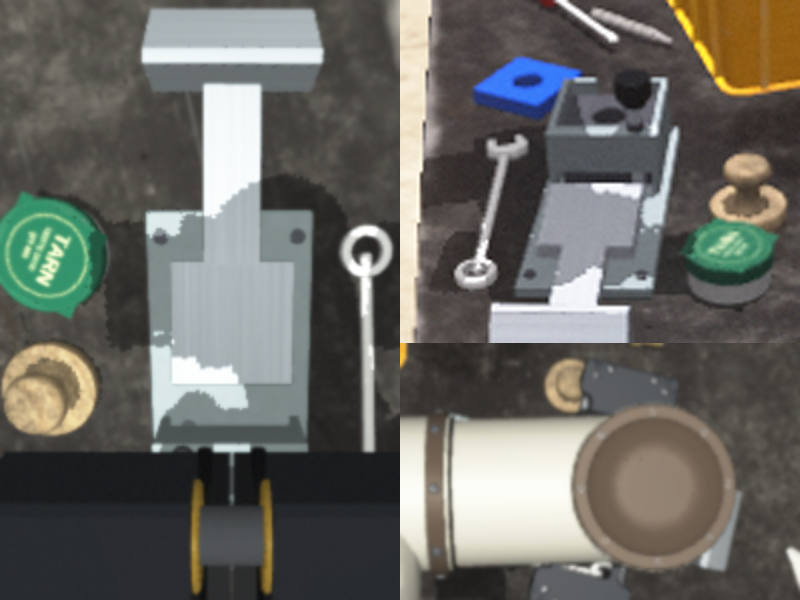

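The plunger met its hard stop at tip z = 0.110, the home height of the knob top. The small things look unmoved. One more look from above the stack will show whether the spacers lie flat.

Run:
```python
from h import *
f0=lug-out*.130
manip.move_ptp(at(f0-out*.06,.24),Q);manip.wait(.2)
o=st();im=viewer.snapshot("wrist");cv2.imwrite("pics/w4.png",im)
C=cam("wrist",(o["tcp_pos"],o["eef_rot"]));np.savez("w4.npz",p=o["tcp_pos"],q=o["eef_rot"])
a=im[60:210,230:400];cv2.imwrite("pics/stack.png",cv2.resize(a,None,fx=4,fy=4,interpolation=cv2.INTER_CUBIC))
for z in (.052,.066):
    P=[f0+fx*x*.035-out*y*.035+[0,0,z] for x,y in((-1,-1),(1,-1),(1,1),(-1,1))];print(z,(proj(C,P)-[230,60])*4, "hole",(proj(C,[f0+[0,0,z]])-[230,60])*4)
```

```text
t24.18 [0.5085 0.0205 0.2401] F [ 1.3938  0.5256 -0.9411] gap0.0005 gf0.0
0.052 [[484.5179  98.3299]
 [201.5735  98.7977]
 [209.1588 380.6429]
 [477.612  380.2529]] hole [[343.2075 243.0144]]
0.066 [[490.8678  93.9328]
 [195.2847  94.4222]
 [203.5286 388.4198]
 [483.3286 388.0149]] hole [[343.2437 245.0189]]
```

View pics/stack.png

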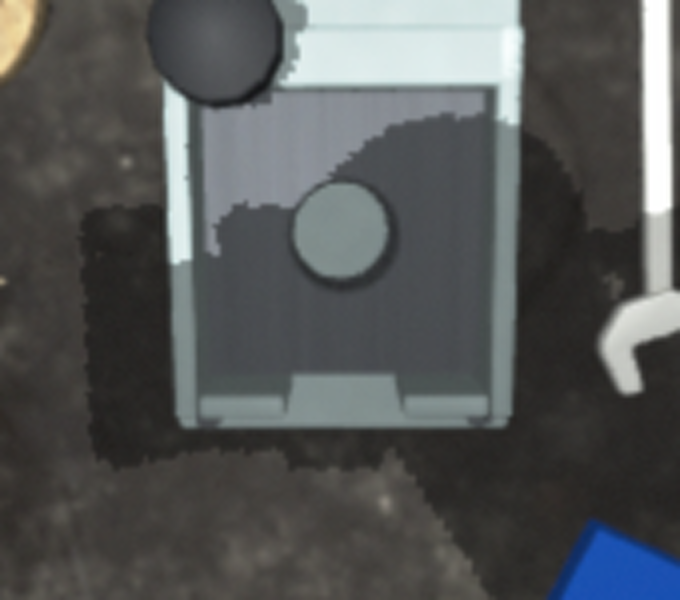

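The top spacer spans columns 202–488, with its back edge near row 375. That fits a top height of 52 mm, meaning it has dropped. The holes line up and the grey floor shows through at (342,232). The arm touches nothing, so I'm handing it in.

```bash
python3 -c "
from h import *
print(job.sign_off())"
```

```text
the job is handed in; nothing more can be done
None
```

The job is handed in: the plunger was pulled, the shim dragged about 110 mm out and left the right way up, the spacers lie flat on the frame's floor, the plunger is pressed fully home, and in the pictures the small things look unmoved.

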